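# Stow measured samples in the press-and-turn safety pot

## Task

Carry the tray, with its samples standing on it, level from the raised stage plate across to the thin mat and set it down in the middle of the mat. Then open the pot: press its cap down firmly, turn it anticlockwise while pressed, lift it off and stand it upright on the bench well clear of the pot; move every sample from the tray into the pot, standing upright on its floor. Last, put the cap back on, press it and turn it clockwise until it locks, leaving the empty tray in the middle of the mat and the mouse and the bottle undisturbed.

Things in the scene. Friction and masses are not known exactly. Their poses are not given: they have to be found in the camera images.
- pot: aluminium sample pot, fixed. Origin: centre of its underside, z up. Base flange 152 mm across, 6 mm thick, with two flat tabs 24 mm wide reaching 93 mm from the axis along its +x and -x. Floor 8 mm up, bore 102 mm, rim 42 mm up and 110 mm across. Outside, four bayonet lugs reach 64.5 mm from the axis, tops 32 mm up. A black spring ring round the foot pushes the cap's rim up
- pot_seat (a point): point on the pot's axis 20 mm above its origin, axes as the pot's: where the cap's origin sits when locked. REFIT: lower the cap with its bar 45 (+-15) degrees anticlockwise of the tabs' line, or of the line square to it; it rests 2 mm above this point. Press to 7 mm below it, turn 45 degrees clockwise while pressed (end stop 4 degrees beyond), let up: it springs up to here, locked
- cap: grey safety cap, loose, 250 g: upside-down cup 143 mm across, 84 mm high; inside 135 mm across, 78 mm high, four lugs inside the rim reach in to 59 mm from the axis (3 mm play on the pot). On top a black grip bar, 70 mm along the cap's x, 16 mm thick, 82 to 122 mm up. Origin: centre of the lower rim, z up. Starts locked on the pot, bar in line with the pot's tabs (cap x along pot x)
- cap_bar (a point): centre of the cap's grip bar, 102 mm above the cap's origin. RELEASE: press down 5 to 8 mm (about 10 to 16 N; bottoms at 8 mm), turn 45 degrees anticlockwise seen from above while pressed (free to lift from about 28 to 65 degrees), let up: it rises 2 mm above the locked height and lifts straight off. Unpressed it will not turn
- tray: loose white plastic tray 200 mm (x) by 120 mm (y), 350 g; floor 4 mm thick, walls 4 mm thick, 35 mm high. At each x end two open-topped cells (46 x 54 mm, centres 73 mm from the middle in x and 29 mm in y) that hold a sample each. A steel carrying handle stands in its middle: a bar 64 mm long along the tray's x, 12 mm thick, from 90 to 120 mm above the underside, on two posts. Origin: centre of its underside, z up
- stage: dark steel stage plate 250 mm (x) by 180 mm (y), 20 mm thick, fixed; the tray starts on it. Origin: centre of the underside. It is on the left or on the right of the bench
- mat: thin black rubber mat 260 mm (x) by 190 mm (y), 4 mm thick, fixed, on the other side. Origin: centre of the underside. The tray's centre belongs over the mat's centre
- sample1: a microscopy sample, one of two to four present; all alike: upright spool shape 75 mm tall, 80 g: foot disc 32 mm across and 12 mm high, stem 16 mm across, cylindrical head 24 mm across from 45 to 75 mm up, to be gripped. Origin: centre of the underside; z up along its axis. Starts standing loose in a cell of the tray
- sample2: a microscopy sample, one of two to four present; all alike: upright spool shape 75 mm tall, 80 g: foot disc 32 mm across and 12 mm high, stem 16 mm across, cylindrical head 24 mm across from 45 to 75 mm up, to be gripped. Origin: centre of the underside; z up along its axis. Starts standing loose in a cell of the tray
- sample3: a microscopy sample, one of two to four present; all alike: upright spool shape 75 mm tall, 80 g: foot disc 32 mm across and 12 mm high, stem 16 mm across, cylindrical head 24 mm across from 45 to 75 mm up, to be gripped. Origin: centre of the underside; z up along its axis. Starts standing loose in a cell of the tray
- sample4: a microscopy sample, one of two to four present; all alike: upright spool shape 75 mm tall, 80 g: foot disc 32 mm across and 12 mm high, stem 16 mm across, cylindrical head 24 mm across from 45 to 75 mm up, to be gripped. Origin: centre of the underside; z up along its axis. Starts standing loose in a cell of the tray
- mouse: bystander: black computer mouse 100 x 58 x 32 mm, loose; leave alone. Origin: centre of the underside
- bottle: bystander: white bottle 52 mm across and 110 mm tall, loose; leave alone. Origin: centre of the underside
Not all that is in view belongs to the job. Leave any purple look-alike of the sample3 alone. Leave any orange look-alike of the sample1 alone.

How it is judged:
By the outcome, as a careful person would: the job done as asked, in the order asked, and still so for the second after the job is handed in, with the robot touching nothing.
Of sample1, sample2, sample3, sample4 only 2 to 4 are there at a start; the rules pass over those that are not, and their reading is None.
At some moment in a run one of cap may be knocked a few centimetres aside while the robot is not near it.
It also fails if it takes over 210 s, if anything falls off the work surface, if the arm or the gripper's body presses on something with over 40 N, if the wrist force passes 120 N, or if a joint passes its speed limit or range.

## Robot

A 6-joint arm with a two-finger parallel gripper is mounted at the origin on the work surface. World frame = base frame: x ahead of the robot, y to its left, z up, the work surface at z = 0. Lengths are in m, angles in rad, forces in N, time in s.
With the tool pointing down it reaches from about 0.275 to 0.75 m from the base axis. Payload 10.2 kg.
Tool frame: the origin (TCP) lies midway between the tips of the shut fingers; the grasp point (between the pads) lies 19 mm behind it (env.hold_point_z is the distance from the TCP to the grasp point, in m); z points along the fingers, y is the line along which they close (so a half turn about z gives the same grasp; the last joint's range is limited). The gripper opens to 85 mm and grips with 20 to 120 N. Pads are 22 mm wide; open, the fingers measure 114 mm over their backs; the gripper's body (76 mm by 85 mm) begins 54 mm behind the grasp point. The pads swing forward as they close: fully open they stand 13 mm farther back than shut.
Start: joints at [-1.505, 0.313, 1.498, -0, 1.331, -0.223], TCP at [0.15, -0.503, 0.231] pointing down, gripper open.
Joint ranges: [-2.94, 2.94], [-0.97, 2.17], [0.19, 2.56], [-1.23, 4.37], [0.02, 3.11], [-2.88, 2.88]. Speed limits (rad/s): [2.39, 2.39, 3.01, 3.14, 3.14, 3.14].

## Interface

Orientations are given as a unit quaternion [x, y, z, w].
In Python, from bench import env, kinematics, monitor, eyes, job gives the robot as it stands. The module is installed in compiled form; this text tells all that it offers. Calls block until the motion is done:
- env.reach(position, orientation): joint-space move of the TCP to a pose.
- env.movel(position, velocity=0.15, frame=None, guard=None): straight line of the TCP; frame=None keeps the orientation; velocity is the mean speed in m/s. With guard (N) it stops when the force on the tool has changed by that much, and returns True; else False.
- env.set_joints(angles): joint-space move.
- env.release() and env.close_gripper(effort=None): open the fingers fully, or close them until they stop; effort is the grip in N (None keeps the last).
- env.hold(seconds).
- kinematics.ik(position, orientation): joint angles nearest the present ones, or None.
- monitor.sense(): the state.
- eyes.grab_frame(name): name is "scene" or "top" or "wrist"; returns a dict with "frame" (384x512x3 uint8, red, green, blue), "mtx" (3x3 intrinsics, pixels), "view" (4x4, takes a point from world to camera coordinates). Camera axes: x right, y down, z forward; pixel columns grow to the right and rows downward; lengths in m; the calibration is good to about 2 mm. A picture is of the moment at which its call begins. There is no depth.
A pose or a line that the arm cannot do raises env.MotionError and nothing moves.
- job.hand_in(): hands the job in; it is judged then, once.
The state is a dict: "clock": time; "joints": joint angles; "qvel": joint speeds; "joint_efforts": joint torques, N m; "position": TCP position; "ee_rot": TCP orientation; "contact_force": force on the tool from outside, world axes, zero at the start; "ft_torque": the same for the moment, N m; "finger_gap": opening from 0.0 (shut) to 1.0 (fully open); "gripper_force": force on a finger pad.
Only numpy, scipy, OpenCV 4.12 (cv2) and the standard library are available. Lean on these libraries where they do the work, as an engineer would, in place of code of your own. Each camera call takes 0.05 s, during which the arm holds its last target. There are 200 camera calls.

## Working session

There is one attempt and no reset: what is moved stays moved. The work goes in short steps, each a Python script; the robot and the scene stay as the last script left them, time stands still between calls to the robot, and variables do not carry over. Pictures are saved under pics/ and viewed, at most 14 in all, crops included, and the job is handed in when it is done.

```bash
mkdir -p pics
python3 - <<'E'
from bench import env,kinematics,monitor,eyes,job
import cv2,numpy as np
for n in("scene","top"):
    f=eyes.grab_frame(n); cv2.imwrite(f"pics/{n}0.png",f["frame"][:,:,::-1]); np.savez(f"pics/{n}0.npz",**f)
    print(n,f["mtx"].round(1).tolist(),f["view"].round(4).tolist())
s=monitor.sense(); print(s["clock"],s["position"],s["ee_rot"],env.hold_point_z)
E
```

```text
scene [[437.3, 0.0, 255.0], [0.0, 437.3, 190.1], [0.0, 0.0, 1.0]] [[-0.7139, 0.7002, 0.0084, 0.3763], [0.5668, 0.5849, -0.5801, -0.2525], [-0.4111, -0.4094, -0.8145, 1.3649], [0.0, 0.0, 0.0, 1.0]]
top [[480.5, 0.0, 256.0], [0.0, 480.5, 193.9], [0.0, 0.0, 1.0]] [[0.0151, -0.9999, -0.0024, 0.0], [-0.9934, -0.0147, -0.1136, 0.5436], [0.1135, 0.0041, -0.9935, 1.3467], [0.0, 0.0, 0.0, 1.0]]
0.1 [ 0.14949555 -0.50302636  0.23080134] [ 9.89589983e-01  1.43914260e-01  4.78690909e-05 -5.90334842e-04] 0.0187
```

View pics/top0.png

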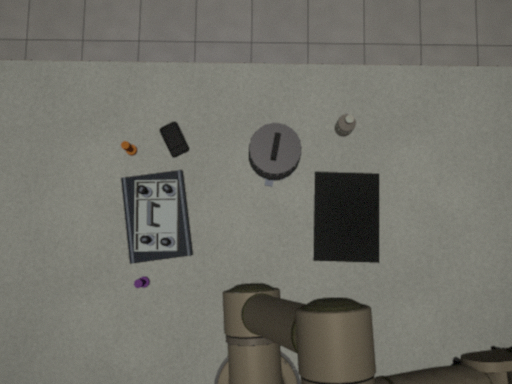

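View pics/scene0.png

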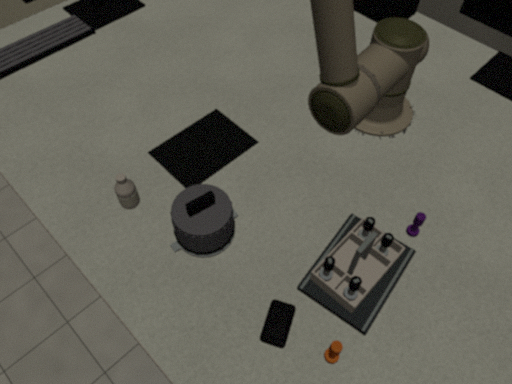

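Top view: the tray stands on the stage at about (157,215), with four black-headed samples at (144,190), (167,188), (147,240) and (167,241). The mat is at (347,217), the pot and cap at (275,150), the mouse at (174,139) and the bottle at (345,124). The orange (129,148) and purple (142,282) look-alikes are off the tray, so they aren't ours. Next I'll confirm that in an enlarged crop and measure.

```bash
cat > h.py <<'E'
from bench import env,kinematics,monitor,eyes,job
import cv2,numpy as np
from scipy.spatial.transform import Rotation as R
def ray(f,uv,z):
    "world points on plane z for pixels uv"
    V=f["view"]; Rm,t=V[:3,:3],V[:3,3]; c=-Rm.T@t
    uv=np.atleast_2d(uv).astype(float)
    d=np.c_[uv,np.ones(len(uv))]@np.linalg.inv(f["mtx"]).T@Rm
    return c+d*((z-c[2])/d[:,2])[:,None]
def proj(f,P):
    p=np.atleast_2d(P)@f["view"][:3,:3].T+f["view"][:3,3]; p=p@f["mtx"].T
    return p[:,:2]/p[:,2:]
def blobs(m,lo=20):
    cs,_=cv2.findContours(m.astype(np.uint8),cv2.RETR_EXTERNAL,cv2.CHAIN_APPROX_NONE)
    return [c for c in cs if cv2.contourArea(c)>lo]
def rect(f,c,z):
    "centre, sizes and long-axis yaw (deg) of a contour cast on plane z"
    p=ray(f,c[:,0,:],z)[:,:2]
    (x,y),_,_=r=cv2.minAreaRect((p*1000).astype(np.float32)); b=cv2.boxPoints(r)
    e=[b[1]-b[0],b[2]-b[1]]; e.sort(key=np.linalg.norm); 
    return np.array([x,y])/1000,[round(float(np.linalg.norm(v))) for v in e],float(np.degrees(np.arctan2(e[1][1],e[1][0]))%180)
E
python3 - <<'E'
from h import *
f=dict(np.load("pics/top0.npz")); im=f["frame"]; g=im.max(2)
print("bench",im[300,60],"mat",im[217,347],"stage",im[180,128],"tray",im[215,172],"cap",im[135,260],"bar",im[147,275],"head",im[189,145],"handle",im[215,150],im[215,154])
m=(g<40)
for c in blobs(m,60):
    if c[:,0,1].max()<275: print(cv2.boundingRect(c),cv2.contourArea(c),rect(f,c,0.004))
def crop(x0,y0,x1,y1,k): return cv2.resize(im[y0:y1,x0:x1,::-1],None,fx=k,fy=k,interpolation=cv2.INTER_CUBIC)
a=crop(110,110,205,300,3); b=crop(240,110,335,205,6)
cv2.imwrite("pics/c1.png",np.hstack([cv2.convertScaleAbs(x,alpha=1.3) for x in (a,cv2.resize(b,(500,570))[:570])]))
E
```

```text
bench [122 121 113] mat [27 27 26] stage [36 39 42] tray [141 145 141] cap [90 87 86] bar [36 37 35] head [19 15 14] handle [81 80 82] [135 140 135]
(314, 173, 65, 89) 5344.0 (array([ 0.48512036, -0.25528247]), [184, 254], 179.19461059570312)
(250, 161, 45, 18) 80.0 (array([ 0.6140061, -0.0344613]), [42, 131], 81.4623794555664)
(271, 134, 9, 26) 63.5 (array([ 0.68887067, -0.04585304]), [13, 78], 170.8893280029297)
(161, 123, 27, 34) 506.0 (array([0.70646735, 0.25402415]), [53, 96], 26.43751335144043)
```

View pics/c1.png

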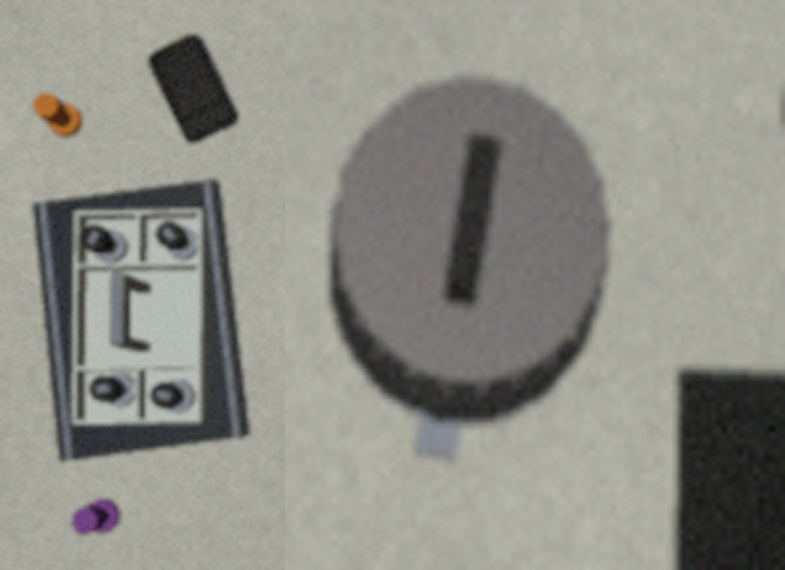

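The crop confirms four black-headed samples in the tray's four cells. Orange and purple stand on the bench outside and stay put. I'll measure the tray and the cap bar from close by with the wrist camera.

```bash
cat >> h.py <<'E'
def down(yaw):
    "tool pointing down, tool y (closing line) at yaw+90 deg from world x (mod 180), near joint range middle"
    return (R.from_euler('z',yaw,degrees=True)*R.from_quat([1,0,0,0])).as_quat()
def P(): return monitor.sense()["position"]
E
python3 - <<'E'
from h import *
f=dict(np.load("pics/top0.npz"))
print("handle",ray(f,[[150,214]],.14),"cap top bar",ray(f,[[275.5,147]],.142), "tab",ray(f,[[268.5,183]],.006))
h=ray(f,[[150,214]],.14)[0]
for n,p in(("tray",h),("cap",ray(f,[[275.5,147]],.142)[0])):
    for yaw in (0,180):
        q=kinematics.ik([p[0]-.08,p[1],.36],down(yaw)); print(yaw,None if q is None else np.round(q,2))
    env.reach([p[0]-.08,p[1],.36],down(0) )
    g=eyes.grab_frame("wrist"); cv2.imwrite(f"pics/w_{n}.png",g["frame"][:,:,::-1]); np.savez(f"pics/w_{n}.npz",**g)
    print(n,P(),-g["view"][:3,:3].T@g["view"][:3,3])
a=[cv2.resize(cv2.imread(f"pics/w_{n}.png"),(400,300)) for n in("tray","cap")]
cv2.imwrite("pics/w2.png",np.hstack(a)); print(monitor.sense()["clock"])
E
```

```text
handle [[0.47381189 0.28533189 0.14      ]] cap top bar [[ 0.65735995 -0.04241922  0.142     ]] tab [[ 0.57904065 -0.02790864  0.006     ]]
0 [ 0.39  0.17  1.35 -0.    1.62  1.96]
180 [ 0.39  0.17  1.35 -0.    1.62 -1.19]
tray [0.39411636 0.28494059 0.3598704 ] [0.47511638 0.28512643 0.50380222]
0 [-0.28  0.39  1.06 -0.    1.69  1.3 ]
180 [-0.28  0.39  1.06 -0.    1.69 -1.85]
cap [ 0.57725483 -0.04115747  0.36035638] [ 0.65814471 -0.04098108  0.50430554]
4.5333
```

View pics/w2.png

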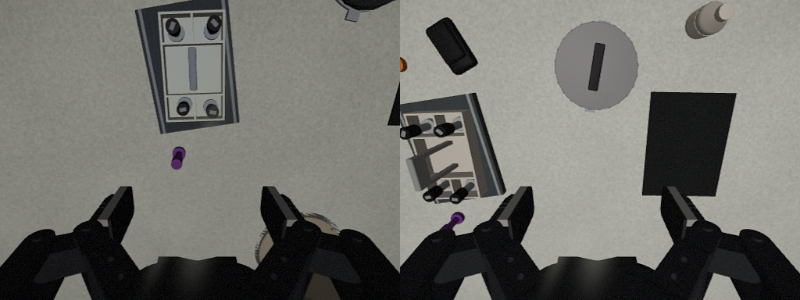

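Wrist views: the tray's handle bar is upright at about (193,68) in the half-size picture, with the heads at its corners. The cap bar is at (596,67), tilted about 10°. Now to measure both.

Run:
```python
from h import *
f=dict(np.load("pics/w_tray.npz")); im=f["frame"]; g=im.max(2).astype(int)
print(np.array(g[85,215:280:3]),g[60:120:5,246])
x0,y0,x1,y1=205,50,290,125
m=np.zeros_like(g,bool); m[y0:y1,x0:x1]=((g>60)&(g<118))[y0:y1,x0:x1]
for c in blobs(m,100): print("handle?",cv2.boundingRect(c),rect(f,c,.14))
m=(g>115)&(np.indices(g.shape)[0]<165)&(np.indices(g.shape)[1]>205)&(np.indices(g.shape)[1]<290)
for z,c in [(.055,c) for c in blobs(m,300)]: print("tray?",cv2.boundingRect(c),rect(f,c,z))
f2=dict(np.load("pics/w_cap.npz")); g2=f2["frame"].max(2).astype(int)
for c in blobs(g2<50,200):
    b=cv2.boundingRect(c)
    if b[1]<245: print(b,"z.142",rect(f2,c,.142),"z.004",rect(f2,c,.004))
t=f2["frame"].astype(int); 
m=(abs(g2-g2[110,740*512//800-0-256 if 0 else 225])<1)
print("cap grey",g2[85,215:235:4],"bench",g2[160,240])
```

```text
[146 146 149 145 146 146 146 147 147  84 107 109 115 147 146 148 145 147
 146 148 146 146] [ 97 105 110 107 108 108 110 107 109 104 110  99]
handle? (241, 60, 12, 56) (array([0.48099463, 0.29172556]), [12, 64], 1.5717276334762573)
handle? (213, 55, 73, 67) (array([0.47951553, 0.29003833]), [74, 90], 91.7288818359375)
tray? (206, 12, 83, 144) (array([0.48107538, 0.29163348]), [121, 200], 1.7301218509674072)
(63, 240, 25, 21) z.142 (array([0.44106885, 0.21631837]), [20, 43], 129.11090087890625) z.004 (array([0.35838586, 0.31432214]), [27, 60], 129.11090087890625)
(29, 237, 29, 21) z.142 (array([0.44675104, 0.26203598]), [20, 50], 127.16824340820312) z.004 (array([0.36623239, 0.37745334]), [28, 68], 127.16824340820312)
(0, 159, 29, 20) z.142 (array([0.56396863, 0.27548538]), [21, 42], 109.97347259521484) z.004 (array([0.52809753, 0.39602557]), [28, 58], 109.97355651855469)
(43, 157, 28, 19) z.142 (array([0.56746167, 0.21647197]), [20, 39], 107.60892486572266) z.004 (array([0.53292114, 0.31453427]), [28, 54], 107.60873413085938)
(91, 119, 45, 129) z.142 (array([0.53730078, 0.14400417]), [7, 183], 8.489686012268066) z.004 (array([0.49127197, 0.21446391]), [10, 253], 8.489689826965332)
(0, 118, 512, 266) z.142 (array([ 0.40353394, -0.0476882 ]), [451, 891], 90.0137939453125) z.004 (array([ 0.30655417, -0.05024286]), [623, 1231], 90.01380157470703)
(241, 55, 21, 61) z.142 (array([ 0.66678436, -0.03980954]), [15, 69], 170.202392578125) z.004 (array([ 0.67007507, -0.03936328]), [20, 95], 170.202392578125)
(33, 22, 66, 74) z.142 (array([0.69519476, 0.17770172]), [44, 74], 27.155059814453125) z.004 (array([0.70930682, 0.2609967 ]), [61, 102], 27.155094146728516)
cap grey [128 131 130 130 128] bench 172
```

Run:
```python
from h import *
env.reach([.405,-.256,.36],down(0))
f=eyes.grab_frame("wrist"); g=f["frame"].max(2)
for c in blobs(g<60,2000): print(cv2.boundingRect(c),rect(f,c,.004))
t=np.array([.481,.2917]); yaw=1.65
env.reach([*t,.26],down(yaw)); print(np.round(monitor.sense()["joints"],2))
env.movel([*t,.106],.12)
env.close_gripper(60); s=monitor.sense(); print("gap",s["finger_gap"],s["gripper_force"],s["position"],s["clock"])
env.movel([*t,.125],.05); env.hold(.3)
s=monitor.sense(); print("gap",s["finger_gap"],s["contact_force"],s["ft_torque"],s["clock"])
for n in("scene",): cv2.imwrite("pics/lift.png",eyes.grab_frame(n)["frame"][:,:,::-1])
```

```text
(0, 239, 512, 145) (array([ 0.01798917, -0.26440765]), [389, 1231], 89.98931884765625)
(191, 3, 123, 165) (array([ 0.4886701 , -0.25306674]), [188, 259], 179.11538696289062)
[ 0.34  0.38  1.33 -0.    1.43  1.88]
gap 0.1321855638534707 59.63937163352966 [0.48103155 0.29194322 0.10606671] 9.775
gap 0.13566805711675575 [-0.20556917 -0.28514354 -6.83783008] [ 0.04350552 -0.05314383  0.00493947] 10.6083
```

View pics/lift.png

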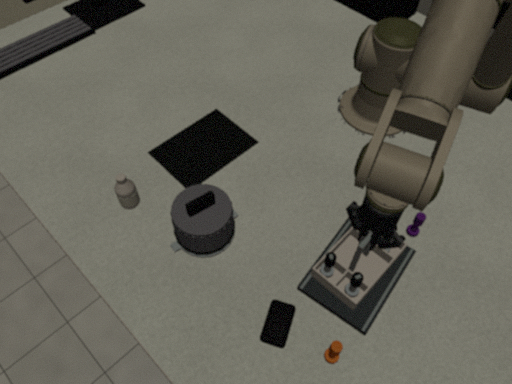

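The tray is lifted: the load of 6.8 N matches the tray plus four samples, and it looks level. Carrying it over.

Run:
```python
from h import *
p=P(); q=down(-.9); t=[.4887,-.2531]
env.movel([p[0],p[1],.24],.12)
env.movel([*t,.24],.16,frame=q)
env.movel([*t,.105],.12)
hit=env.movel([*t,.085],.02,guard=4)
s=monitor.sense(); print(hit,s["position"],s["contact_force"],s["clock"])
env.release(); 
env.movel([*t,.25],.2)
env.reach([t[0]-.08,t[1],.36],down(0))
f=eyes.grab_frame("wrist"); np.savez("pics/w_mat.npz",**f); cv2.imwrite("pics/w_mat.png",f["frame"][:200,100:420,::-1])
f=eyes.grab_frame("top"); np.savez("pics/top1.npz",**f)
```

```text
True [ 0.4886479  -0.25289008  0.09004183] [-0.29518695  0.70718152  4.72052391] 17.325
```

View pics/w_mat.png

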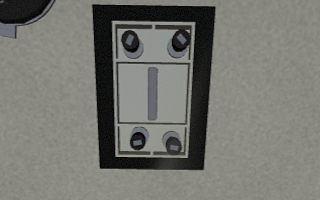

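Tray centred on the mat, with all four samples standing. Next the cap, with the bar re-checked in the fresh top view first.

Run:
```python
from h import *
f=dict(np.load("pics/w_mat.npz")); g=f["frame"].max(2).astype(int)
m=(g>60)&(np.indices(g.shape)[1]>196)&(np.indices(g.shape)[1]<308)&(np.indices(g.shape)[0]<162)&(np.indices(g.shape)[0]>12)
print("tray",[rect(f,c,.039) for c in blobs(m,2000)])
f=dict(np.load("pics/top1.npz")); g=f["frame"].max(2)
print("bar",[rect(f,c,.142) for c in blobs(g<50,60) if abs(c[:,0].mean(0)-[275,147]).max()<8])
c=np.array([.6668,-.0398]); y=-9.8
env.reach([*c,.22],down(y)); env.movel([*c,.108],.12)
env.close_gripper(110); s=monitor.sense(); print("gap",s["finger_gap"],s["position"],s["contact_force"],np.round(s["joints"],2))
z0=s["position"][2]
env.movel([*c,z0-.007],.03); s=monitor.sense(); print("pressed",s["position"],s["contact_force"])
for a in (15,30,45): env.reach([*c,z0-.007],down(y+a)); s=monitor.sense(); print(a,s["position"],s["contact_force"],s["ft_torque"][2],s["clock"])
env.movel([*c,z0+.002],.03); s=monitor.sense(); print("up",s["position"],s["contact_force"])
env.movel([*c,z0+.02],.04,guard=15); s=monitor.sense(); print("lift",s["position"],s["contact_force"],s["finger_gap"],s["clock"])
```

```text
tray [(array([ 0.48878979, -0.25266267]), [122, 201], 179.15841674804688)]
bar [(array([ 0.65981067, -0.04168298]), [13, 73], 170.2088623046875)]
gap 0.16787079695624332 [ 0.66680081 -0.0400339   0.1083279 ] [-1.09245636 -1.61182011  2.87059049] [-0.23  0.73  1.16 -0.    1.25  1.51]
pressed [ 0.6669793  -0.03997786  0.10303486] [-5.11405033 -1.45587751 11.89099542]
15 [ 0.66695911 -0.03959681  0.10309439] [-6.64219862  0.91628798 12.21568881] 0.019377519897736253 23.5083
30 [ 0.66686177 -0.03923795  0.10301892] [-6.09318052  1.68792103 12.12361794] 0.04231733876209577 23.8667
45 [ 0.66667757 -0.03888181  0.10293262] [-6.66068688  3.56190915 12.65424987] -0.029721598929300253 24.225
up [ 0.66698677 -0.03969298  0.11035779] [-0.01979999  0.64981362  3.22567593]
lift [ 0.66670343 -0.03978485  0.12822503] [-0.35117209 -0.84235702 -3.05278869] 0.17506852263673578 25.275
```

Cap is off. Standing it on the bench, then checking.

Run:
```python
from h import *
c=P()[:2]; y=35.2; b=[.40,.04]
env.movel([*c,.20],.15); env.movel([*b,.20],.2); env.movel([*b,.10],.15)
print(env.movel([*b,.078],.03,guard=5),P(),monitor.sense()["contact_force"])
env.release(); env.movel([*b,.22],.2)
env.reach([.587,-.04,.36],down(0))
f=eyes.grab_frame("wrist"); np.savez("pics/w_pot.npz",**f)
t=eyes.grab_frame("top"); np.savez("pics/top2.npz",**t)
cv2.imwrite("pics/pot.png",np.hstack([cv2.resize(a[:,:,::-1],(400,300)) for a in(f["frame"],t["frame"])])); print(monitor.sense()["clock"])
```

```text
True [0.40040259 0.03984832 0.08825371] [ 0.66255197 -1.83614037  4.3142468 ]
31.3083
```

View pics/pot.png

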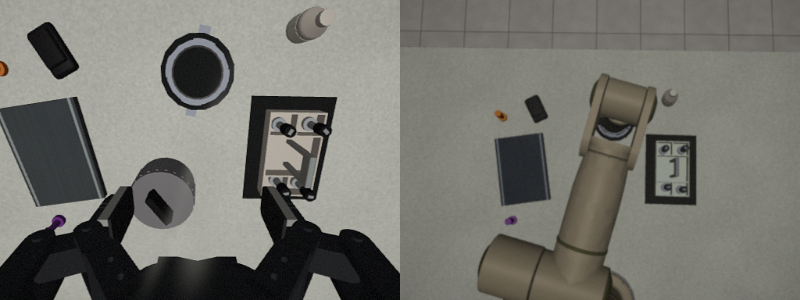

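Cap stands at (0.40, 0.04) and the pot is open and empty. Locating the heads and the pot's bore, then moving the first sample.

```bash
cat > mv.py <<'E'
from h import *
import json,sys
T,POT=np.array([.4888,-.2527]),np.array([.6668,-.0398])
def heads(f):
    g=f["frame"].max(2); out=[]
    for c in blobs(g<50,40):
        M=cv2.moments(c); p=ray(f,[[M["m10"]/M["m00"],M["m01"]/M["m00"]]],.068)[0,:2]
        if (abs(p-T)<[.095,.055]).all() and cv2.contourArea(c)<900: out.append(p)
    return np.array(out)
def move(s,phi):
    d=POT+.030*np.array([np.cos(np.radians(phi)),np.sin(np.radians(phi))])
    env.reach([*s,.19],down(89.1)); env.movel([*s,.056],.12); env.close_gripper(35)
    env.movel([*s,.19],.15); gap=monitor.sense()["finger_gap"]; print("gap",round(gap,3))
    if not .2<gap<.4: raise SystemExit("grasp failed")
    yaw=phi if phi<135 else phi-180
    env.movel([*d,.19],.2,frame=down(yaw)); env.movel([*d,.075],.12)
    print("touch",env.movel([*d,.048],.03,guard=3),P().round(4))
    env.release(); env.movel([*d,.2],.2); print(monitor.sense()["clock"])
E
python3 - <<'E'
from mv import *
f=dict(np.load("pics/w_mat.npz")); h=heads(f); print(h,"cells",(h-T).round(3).tolist())
f=dict(np.load("pics/w_pot.npz")); g=f["frame"].max(2)
for c in blobs(g<60,500):
    M=cv2.moments(c); u=[M["m10"]/M["m00"],M["m01"]/M["m00"]]
    if abs(np.array(u)-[253,92]).max()<25: print("bore",ray(f,[u],.042),ray(f,[u],.008),rect(f,c,.042))
if len(h)==4:
    h=h[np.argsort(-h[:,0])]; json.dump(h.tolist(),open("heads.json","w")); move(h[0],0)
    t=eyes.grab_frame("top")
E
```

```text
[[ 0.41638569 -0.28326578]
 [ 0.42031134 -0.23007315]
 [ 0.55852876 -0.22212559]
 [ 0.55970537 -0.29215603]] cells [[-0.072, -0.031], [-0.068, 0.023], [0.07, 0.031], [0.071, -0.039]]
bore [[ 0.6708171  -0.03968069  0.042     ]] [[ 0.67103781 -0.03969873  0.008     ]] (array([ 0.66686987, -0.03977455]), [143, 143], 23.576581954956055)
gap 0.27
touch True [ 0.6967 -0.0392  0.0558]
40.925
```

Run:
```python
from mv import *
h=json.load(open("heads.json"))
for i,phi in ((1,270),(2,180),(3,90)): move(np.array(h[i]),phi)
env.reach([.587,-.04,.36],down(0))
f=eyes.grab_frame("wrist"); np.savez("pics/w_pot2.npz",**f)
cv2.imwrite("pics/pot2.png",cv2.resize(f["frame"][:300,:,::-1],None,fx=1.5,fy=1.5)); print(monitor.sense()["clock"])
```

```text
gap 0.267
touch True [ 0.6663 -0.0698  0.0557]
49.8833
gap 0.27
touch True [ 0.6368 -0.0393  0.0558]
59.05
gap 0.272
touch True [ 0.6663 -0.0097  0.0559]
69.0583
70.45
```

View pics/pot2.png

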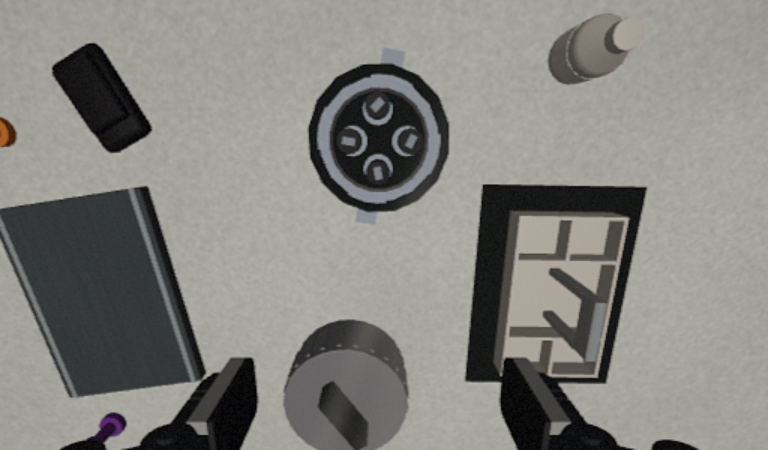

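All four samples stand in the pot and the tray is empty. The cap has been knocked sideways: it now shows at (346,400), about 22 px to the right in raw pixels. I'll re-measure it from above.

Run:
```python
from h import *
env.reach([.33,.01,.34],down(0))
f=eyes.grab_frame("wrist"); np.savez("pics/w_cap2.npz",**f); g=f["frame"].max(2)
cv2.imwrite("pics/cap2.png",f["frame"][:,:,::-1])
for c in blobs(g<62,200):
    if cv2.contourArea(c)<8000: print(cv2.boundingRect(c),cv2.contourArea(c),rect(f,c,.122))
print(g[60:200:10,256])
```

```text
(39, 163, 32, 20) 255.0 (array([0.31493475, 0.26901312]), [19, 41], 109.92713165283203)
(241, 95, 40, 52) 649.5 (array([ 0.37814493, -0.00153359]), [16, 69], 34.454708099365234)
(352, 0, 133, 128) 6103.0 (array([ 0.44151083, -0.18794312]), [140, 143], 89.19451904296875)
(103, 0, 40, 121) 893.5 (array([0.44569601, 0.16098444]), [10, 133], 8.565042495727539)
[144 115 113 111 111  38  32 105 104 102  99 151 152 151]
```

View pics/cap2.png

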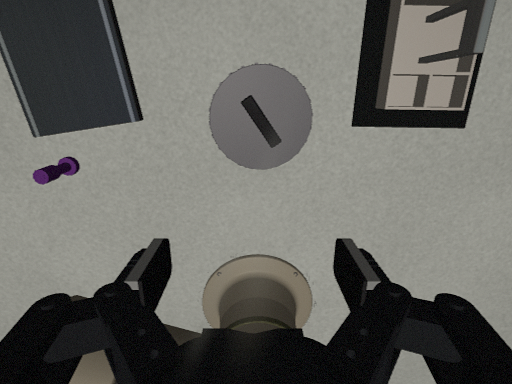

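The bar is at (261,121) px, i.e. (0.378, -0.0015) at yaw 34.5°. Its 69×16 mm size matches, and the cap is upright. Refitting it.

Run:
```python
from h import *
def say(t): s=monitor.sense(); print(t,s["position"].round(4),s["contact_force"].round(1),round(s["ft_torque"][2],2),round(s["finger_gap"],3),round(s["clock"],1))
b=[.3781,-.0015]; c=[.6668,-.0398]; y=35.2
env.reach([*b,.22],down(34.45)); env.movel([*b,.0885],.12); env.close_gripper(110); say("grasp")
env.movel([*b,.21],.15); say("lifted")
env.movel([*c,.21],.2,frame=down(y)); env.movel([*c,.125],.1); say("over")
print(env.movel([*c,.107],.02,guard=4)); say("rest")
if abs(P()[2]-.1103)<.004:
    env.movel([*c,.0993],.03); say("pressed")
```

```text
grasp [ 0.3781 -0.0015  0.0885] [ 0.1 -0.6  1.3] -0.05 0.169 74.0
lifted [ 0.3777 -0.0014  0.2092] [ 0.9  0.1 -3.5] -0.03 0.17 75.0
over [ 0.6672 -0.0399  0.1259] [ 0.2 -0.4 -2.4] -0.01 0.172 77.6
True
rest [ 0.6666 -0.0397  0.11  ] [-1.2 -0.8  5.2] -0.01 0.17 78.3
pressed [ 0.6669 -0.0397  0.1015] [-7.6  1.8 14. ] 0.01 0.172 78.8
```

Run:
```python
from h import *
def say(t): s=monitor.sense(); print(t,s["position"].round(4),s["contact_force"].round(1),round(s["ft_torque"][2],2),round(s["finger_gap"],3),round(s["clock"],1))
c=[.6668,-.0398]; y=35.2
for a in(15,30,45.5): env.reach([*c,.0993],down(y-a)); say(a)
env.movel([*c,.1083],.03); say("up")
env.movel([*c,.1123],.02); say("pull test")
env.movel([*c,.1083],.02); env.release(); env.movel([*c,.22],.2)
env.reach([.587,-.04,.36],down(0)); f=eyes.grab_frame("wrist"); g=f["frame"].max(2)
for k in blobs(g<50,200):
    b=cv2.boundingRect(k)
    if abs(b[0]-241)<20 and b[3]<80: print(b,rect(f,k,.142))
env.set_joints([-1.505,.313,1.498,0,1.331,-.223]); t=eyes.grab_frame("top")
cv2.imwrite("pics/end.png",np.vstack([cv2.resize(f["frame"][:230,:,::-1],None,fx=1.2,fy=1.2),cv2.resize(t["frame"][90:300,:,::-1],None,fx=1.2,fy=1.2)])); say("end")
```

```text
15 [ 0.6669 -0.0401  0.1016] [-7.9  0.9 14.3] 0.02 0.175 79.1
30 [ 0.6668 -0.0404  0.1016] [-8.6 -1.9 13.4] -0.02 0.171 79.5
45.5 [ 0.6666 -0.0407  0.1015] [-8.7 -2.2 13.9] 0.04 0.174 79.9
up [ 0.6665 -0.0406  0.1086] [-5.2 -4.7  3.3] 0.03 0.17 80.3
pull test [ 0.6663 -0.0406  0.1087] [  7.1  -6.  -19.4] 0.06 0.17 80.7
(242, 63, 22, 61) (array([ 0.66680225, -0.04013775]), [15, 69], 169.73580932617188)
end [ 0.1503 -0.503   0.2313] [ 0.3 -0.2 -0.1] 0.06 0.999 85.5
```

View pics/end.png

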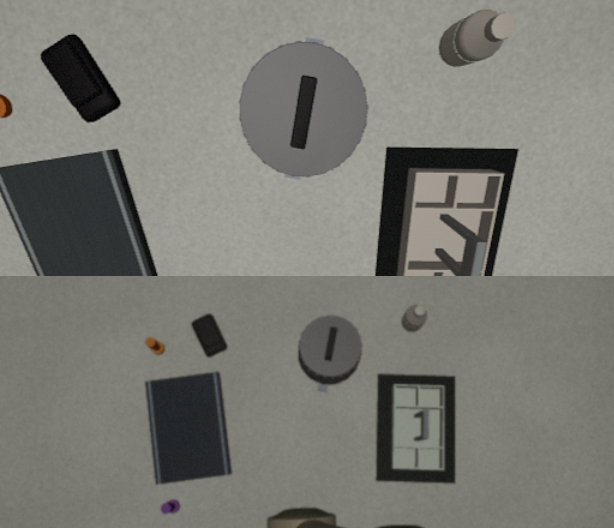

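The cap is locked: it held a 19 N pull, and its bar at (303,112) lines up with the tabs. The empty tray is centred on the mat, and the mouse and bottle are where they were. Handing in.

```bash
python3 -c "from bench import job; print(job.hand_in())"
```

```text
the job is handed in; nothing more can be done
None
```

I handed the job in after about 86 s of robot time (no verdict came back): four samples stand upright in the pot, the cap is locked on, the empty tray is centred on the mat, and the mouse and bottle are undisturbed.

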